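# Lay the cleaned ion-source lens rings in their dishes

## Task

The ion source has been taken apart for cleaning: pick out the four open steel lens rings and lay each flat in the white dish of its own size, the largest ring in the largest dish and so on down to the smallest in the smallest. Set them down gently, do not drop them, and leave the solid steel plug and the steel cone where they stand.

Things in the scene. Friction and masses are not known exactly. Their poses are not given: they have to be found in the camera images.
- ring_xl: The largest lens ring: a plain stainless steel ring lying flat, outer diameter 62 mm, open hole 40 mm right through, 30 mm tall, about 410 g, loose. Origin: centre of its underside; z is the ring's axis, up.
- ring_l: The second largest lens ring: a plain stainless steel ring lying flat, outer diameter 50 mm, open hole 30 mm right through, 30 mm tall, about 300 g, loose. Origin: centre of its underside; z is the ring's axis, up.
- ring_m: The third largest lens ring: a plain stainless steel ring lying flat, outer diameter 38 mm, open hole 21 mm right through, 30 mm tall, about 180 g, loose. Origin: centre of its underside; z is the ring's axis, up.
- ring_s: The smallest lens ring: a plain stainless steel ring lying flat, outer diameter 26 mm, open hole 12 mm right through, 30 mm tall, about 100 g, loose. Origin: centre of its underside; z is the ring's axis, up.
- dish_xl: The largest white dish, for the 62 mm ring: round, shallow, ceramic, fixed to the table; outer diameter 88 mm, inner diameter 80 mm, rim 10 mm above the table, flat inner floor 4 mm above the table (so 6 mm deep, wall 4 mm). Origin: centre of its underside, on the table; z up.
- dish_l: The second largest white dish, for the 50 mm ring: round, shallow, ceramic, fixed to the table; outer diameter 76 mm, inner diameter 68 mm, rim 10 mm above the table, flat inner floor 4 mm above the table (so 6 mm deep, wall 4 mm). Origin: centre of its underside, on the table; z up.
- dish_m: The third largest white dish, for the 38 mm ring: round, shallow, ceramic, fixed to the table; outer diameter 64 mm, inner diameter 56 mm, rim 10 mm above the table, flat inner floor 4 mm above the table (so 6 mm deep, wall 4 mm). Origin: centre of its underside, on the table; z up.
- dish_s: The smallest white dish, for the 26 mm ring: round, shallow, ceramic, fixed to the table; outer diameter 52 mm, inner diameter 44 mm, rim 10 mm above the table, flat inner floor 4 mm above the table (so 6 mm deep, wall 4 mm). Origin: centre of its underside, on the table; z up.
- plug: Solid steel plug, no hole: diameter 44 mm, 30 mm tall, 350 g, loose, standing. Not a ring; stays where it is. Origin: centre of its underside, z up.
- cone: Steel cone standing on a 50 mm flange (8 mm thick), 36 mm tall, pointed upward, no hole, 150 g, loose. Not a ring; stays where it is. Origin: centre of its underside, z up. The rings, dishes, plug and cone lie mixed, centres at least about 110 mm apart; small vials and fittings under 22 mm across and under 40 mm tall stand between the farther ones, at least 65 mm from the centre of any of them.
Things that resemble listed ones, but are neither listed nor needed, are in the scene too. What is shaped like the plug but blue or orange is not meant.

How it is judged:
By the outcome, as a careful person would: the job done as asked, in the order asked, and still so for the second after the job is handed in, with the robot touching nothing.
It also fails if it takes over 106 s, if anything falls off the work surface, if the arm or the gripper's body presses on something with over 40 N, if the wrist force passes 120 N, or if a joint passes its speed limit or range.

## Robot

A 6-joint arm with a two-finger parallel gripper is mounted at the origin on the work surface. World frame = base frame: x ahead of the robot, y to its left, z up, the work surface at z = 0. Lengths are in mm, angles in rad, forces in N, time in s.
With the tool pointing down it reaches from about 350 to 975 mm from the base axis. Payload 7.1 kg.
Tool frame: the origin (TCP) lies on the mounting face of the last link; the fingertips stand 182 mm ahead of it and the grasp point (between the pads) lies 163 mm ahead of it (ctrl.tip_reach is the distance from the TCP to the fingertips, in mm); z points along the fingers, y is the direction in which the jaws open and shut (so a half turn about z gives the same grasp; the last joint's range is limited). The gripper opens to 88 mm and grips with 3 to 60 N. Pads are 20 mm wide; open, the fingers measure 115 mm over their backs; the gripper's body (75 mm by 178 mm) begins 61 mm behind the grasp point.
Start: joints at [1.104, 0.423, 1.63, -0, 1.089, -0.019], TCP at [270.583, 563.375, 404.675] pointing down, gripper open.
Joint ranges: [-3, 3], [-0.9, 2.11], [0.09, 2.58], [-1.31, 4.45], [0.11, 2.69], [-2.54, 2.54]. Speed limits (rad/s): [2.39, 2.39, 3.01, 3.14, 3.14, 3.14].

## Interface

Orientations are given as a rotation vector (axis times angle).
In Python, from workcell import ctrl gives the robot as it stands.
- The arm moves only by the tool jog_arm, never from a script. Its argument "steps" is a list that holds one entry, the list of rows, each a list of 7 numbers: the shift along the tool's x, y, z in m, then the turn, a rotation vector about the tool's x, y, z in degrees, then the gripper's target within -1 to 1 (shut at 1, half-way at 0, fully open at -1). A call has 1 to 20 rows; each row shifts and turns the commanded pose from where the row before left it, along the tool's axes as they then stand; what a row does not reach is not made up. A row lasts 1/12 s, in which the tool goes at most 41.7 mm and 7.16 degrees, less where a joint would pass 70% of its speed; a pose out of reach is approached as far as the arm can. A call is refused whole if a number of a shift passes 0.0417 or a number of a turn 7.16, either way. A call with a gripper value outside its range is refused whole. The fingers move at their own pace and stop on an object; the grip force is fixed at half the most. Time passes only in rows, so rows that do not move let the fingers close. It gives the time, the measured TCP pose, the force and the opening at its end, in the units of the state.
- ctrl.get_obs(): the state, without advancing time (a new reading comes with each control period).
- ctrl.get_image(name): name is "scene" or "side" or "wrist"; returns the picture (420x560x3 uint8, red, green, blue); there is no depth.
- ctrl.camera_info(name): a dict with "fx", "fy", "cx", "cy" (pixels), "dist" ([k1, k2, p1, p2, k3] as OpenCV has them; the pictures are not rectified), "origin" and "attitude" of the camera in the world; the wrist camera has in their place "T_tool_cam" (4x4, takes a point from camera to tool coordinates, whose origin is the TCP and whose axes are the flange's). Camera axes: x right, y down, z forward; pixel columns grow to the right and rows downward; lengths in mm; the calibration is good to about 2 mm. A picture is of the moment at which its call begins: read the wrist's pose just before it. camera_info takes no time and is no camera call.
- ctrl.close_job(): hands the job in, once; it reports no verdict.
Trained networks look in the newest picture that a camera, given by its name, has taken for a name from the list of things; names that differ only in an ending like _2 or _b are one class to them, and where a whole thing is asked for, a point or a joint stands for the part that bears it (a point fixed in the world has none). Each returns a list of dicts, best first, with "p" (0 to 1); they miss things now and then, are a little off and sometimes report something else, mostly with a low value. They report only what shows in the picture. A call takes as long as a camera call. They do not tell look-alikes from the thing itself.
- ctrl.look_for(thing, camera): "bbox" ([left, top, right, bottom] in pixels, round what is visible of it).
- ctrl.trace(thing, camera): "pixels" (420x560 bool, what is visible of it) and "bbox" ([left, top, right, bottom] in pixels, round what is visible of it).
- ctrl.landmark_of(thing, camera): "uv" ([column, row] in pixels: a listed point, or the origin of a listed thing).
The state is a dict: "t": time; "qpos": joint angles; "qvel": joint speeds; "joint_torque": joint torques, N m; "ee_pos": TCP position; "orientation": TCP orientation; "ft_force": force on the tool from outside, world axes, zero at the start; "moment": the same for the moment, N m; "width": finger opening in mm.
Only numpy, scipy, OpenCV 4.12 (cv2) and the standard library are available. Lean on these libraries where they do the work, as an engineer would, in place of code of your own. Each camera call takes 0.05 s, during which the arm holds its last target.

## Working session

There is one attempt and no reset: what is moved stays moved. The work goes in short steps, Python scripts to look and compute and a tool call to move; the robot and the scene stay as the last step left them, time stands still between calls to the robot, and variables do not carry over. Pictures are saved under pics/ and viewed, and the job is handed in when it is done.

Besides the shell and the picture viewer there is one more tool, called after "Emit:" as a command line: name --argument value ..., lists and objects as JSON in quotes. jog_arm: Moves the arm, as the interface text tells. Its arguments: {"type":"object","properties":{"steps":{"type":"array"}},"required":["steps"]}

```bash
mkdir -p pics; ls
python3 - <<'E'
from workcell import ctrl
import cv2
print(ctrl.get_obs())
for n in ["scene","side","wrist"]:
    im=ctrl.get_image(n); cv2.imwrite(f"pics/{n}0.png",im[:,:,::-1])
    print(n,ctrl.camera_info(n))
E
```

```text
pics
{'t': 0.0, 'qpos': array([ 1.10401081e+00,  4.23839007e-01,  1.63071719e+00,  1.97399534e-05,
        1.08863570e+00, -1.89944966e-02]), 'qvel': array([-0.00163239,  0.00018157,  0.0014632 ,  0.00148809,  0.00022327,
        0.0003452 ]), 'joint_torque': array([ 6.19449247e-05, -5.44611526e+01, -2.73668754e+01,  6.43429253e-02,
        2.26765859e-02, -1.36743847e-04]), 'ee_pos': array([270.44816721, 563.12792659, 403.89195062]), 'orientation': array([-6.97451144e-01, -3.06278259e+00,  2.43142955e-03]), 'ft_force': array([0.52346206, 0.20155213, 0.28695882]), 'moment': array([-0.04724724,  0.03632664,  0.01064613]), 'width': 87.78116485232506}
scene {'fx': 453.19520840672743, 'fy': 453.19520840672743, 'cx': 281.8248977593389, 'cy': 204.2242409672486, 'dist': array([0.01449437, 0.        , 0.        , 0.        , 0.        ]), 'origin': array([ 979.0505835 , -227.63760366,  885.04608632]), 'attitude': array([-2.21203694, -1.41439536,  0.42151834])}
side {'fx': 426.61547568547644, 'fy': 426.61547568547644, 'cx': 274.00483208630175, 'cy': 216.41739024788407, 'dist': array([-0.1052119,  0.       ,  0.       ,  0.       ,  0.       ]), 'origin': array([  89.10186402, -528.40966255,  681.98939272]), 'attitude': array([-2.28063988,  0.73389944, -0.3088391 ])}
wrist {'fx': 334.89940529978674, 'fy': 334.89940529978674, 'cx': 275.3282043909601, 'cy': 206.40740987857677, 'dist': array([-0.00851648,  0.        ,  0.        ,  0.        ,  0.        ]), 'T_tool_cam': array([[-6.41622838e-04, -9.57692599e-01, -2.87792414e-01,
         7.93322918e+01],
       [ 9.99999328e-01, -8.92308345e-04,  7.39889868e-04,
         2.25523784e-01],
       [-9.65386624e-04, -2.87791746e-01,  9.57692528e-01,
         2.03349687e+01],
       [ 0.00000000e+00,  0.00000000e+00,  0.00000000e+00,
         1.00000000e+00]])}
```

View pics/scene0.png

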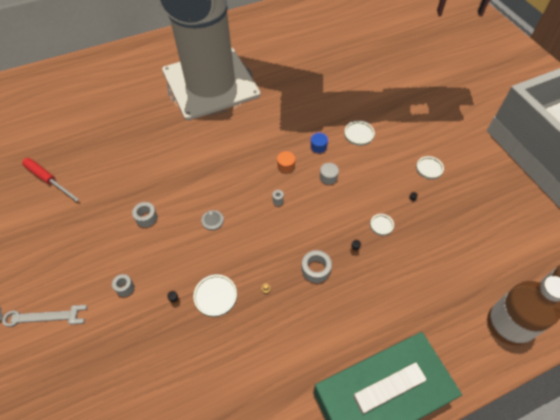

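View pics/side0.png

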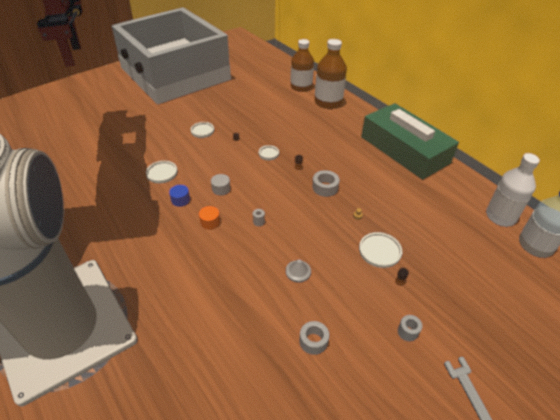

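View pics/wrist0.png

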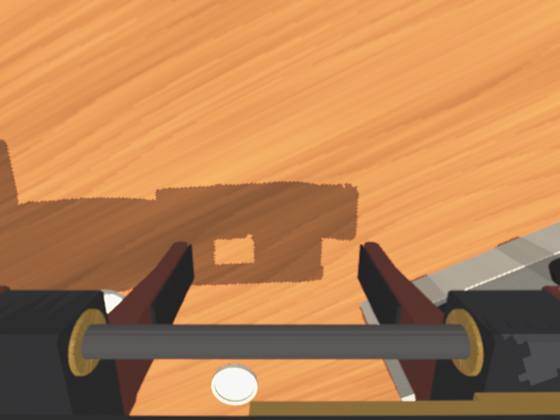

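Candidates in the scene image:
- Rings: (316,266) xl, (144,214) l, (122,285) m, (278,197) s.
- Plug at (329,173) and cone at (212,219).
- Orange and blue look-alikes at (286,161) and (319,142).
- Dishes: (215,295), (359,133), (430,167), (382,224).

Next I'll measure them with both fixed cameras and take close crops.

```bash
cat > h.py <<'E'
import numpy as np, cv2
from workcell import ctrl
from scipy.spatial.transform import Rotation as R
from scipy.optimize import least_squares
def proj(P,ci):
    Rw=R.from_rotvec(ci["attitude"]).as_matrix()
    Rc=Rw.T; t=-Rc@np.array(ci["origin"])
    K=np.array([[ci["fx"],0,ci["cx"]],[0,ci["fy"],ci["cy"]],[0,0,1.]])
    return cv2.projectPoints(np.asarray(P,float).reshape(-1,3),cv2.Rodrigues(Rc)[0],t,K,np.array(ci["dist"]))[0].reshape(-1,2)
def back(uv,ci,z):
    K=np.array([[ci["fx"],0,ci["cx"]],[0,ci["fy"],ci["cy"]],[0,0,1.]])
    n=cv2.undistortPoints(np.array(uv,float).reshape(1,1,2),K,np.array(ci["dist"])).ravel()
    d=R.from_rotvec(ci["attitude"]).as_matrix()@np.array([n[0],n[1],1]); o=np.array(ci["origin"])
    return (o+d*(z-o[2])/d[2])[:2]
a=np.linspace(0,2*np.pi,72,endpoint=False)
def cyl(x,y,r,h,z0=0):
    c=np.c_[x+r*np.cos(a),y+r*np.sin(a)]
    return np.r_[np.c_[c,0*a+z0],np.c_[c,0*a+z0+h]]
def hullprops(p):
    hl=cv2.convexHull(p.astype(np.float32)); m=cv2.moments(hl)
    return np.array([m["m10"]/m["m00"],m["m01"]/m["m00"]]),m["m00"]
def wristinfo():
    o=ctrl.get_obs(); ci=dict(ctrl.camera_info("wrist"))
    T=np.eye(4);T[:3,:3]=R.from_rotvec(o["orientation"]).as_matrix();T[:3,3]=o["ee_pos"]
    W=T@ci["T_tool_cam"]; ci["origin"]=W[:3,3]; ci["attitude"]=R.from_matrix(W[:3,:3]).as_rotvec()
    return ci
def fit(mask,ci,h,rel=None):
    ys,xs=np.nonzero(mask); c,A=hullprops(np.c_[xs,ys]+0.0)
    A=A+0.5*cv2.arcLength(cv2.convexHull(np.c_[xs,ys].astype(np.float32)),True)
    p0=back(c,ci,h/2)
    def f(q): 
        cc,AA=hullprops(proj(cyl(q[0],q[1],q[2],h),ci)); return np.r_[cc-c,np.sqrt(AA)-np.sqrt(A)]
    return least_squares(f,[*p0,25.],x_scale=[10,10,5],diff_step=1e-4).x
E
python3 - <<'E'
from h import *
H=dict(ring_xl=30,ring_l=30,ring_m=30,ring_s=30,dish_xl=10,dish_l=10,dish_m=10,dish_s=10,plug=30)
for cam in ["scene","side"]:
    ci=ctrl.camera_info(cam)
    for n,h in H.items():
        for d in ctrl.trace(n,cam):
            if d["p"]<.3: continue
            try: q=fit(d["pixels"],ci,h); print(cam,n,round(d["p"],2),"xy",q[:2].round(1),"D",round(2*q[2],1),"bbox",np.round(d["bbox"]))
            except Exception as e: print(cam,n,e)
im=cv2.imread("pics/scene0.png")
cs=[(316,266),(144,214),(122,285),(278,197),(212,219),(329,173)]
t=[cv2.resize(im[v-25:v+25,u-25:u+25],(250,250),interpolation=cv2.INTER_CUBIC) for u,v in cs]
cv2.imwrite("pics/crop.png",np.vstack([np.hstack(t[:3]),np.hstack(t[3:])]))
print(ctrl.get_obs()["t"])
E
```

```text
scene ring_xl 0.61 xy [636.5   6. ] D 59.4 bbox [302. 250. 333. 283.]
scene ring_l 0.77 xy [ 359.9 -284.6] D 49.5 bbox [133. 204. 155. 229.]
scene ring_l 0.58 xy [ 507.8 -371. ] D 36.6 bbox [112. 275. 135. 298.]
scene ring_l 0.49 xy [444.1   5.4] D 25.0 bbox [271. 190. 282. 209.]
scene ring_m 0.77 xy [ 359.9 -284.6] D 49.5 bbox [133. 204. 155. 229.]
scene ring_m 0.58 xy [ 507.8 -371. ] D 36.6 bbox [112. 275. 135. 298.]
scene ring_m 0.49 xy [444.1   5.4] D 25.0 bbox [271. 190. 282. 209.]
scene ring_s 0.77 xy [ 359.9 -284.6] D 49.5 bbox [133. 204. 155. 229.]
scene ring_s 0.58 xy [ 507.8 -371. ] D 36.6 bbox [112. 275. 135. 298.]
scene ring_s 0.49 xy [444.1   5.4] D 25.0 bbox [271. 190. 282. 209.]
scene dish_xl 0.85 xy [ 603.  -207.1] D 87.5 bbox [195. 278. 241. 314.]
scene dish_l 0.93 xy [343.  281.2] D 75.0 bbox [343. 118. 376. 148.]
scene dish_l 0.67 xy [600.7 190.8] D 50.1 bbox [368. 212. 390. 234.]
scene dish_l 0.65 xy [514.3 382.1] D 63.7 bbox [416. 160. 445. 178.]
scene dish_m 0.93 xy [343.  281.2] D 75.0 bbox [343. 118. 376. 148.]
scene dish_m 0.67 xy [600.7 190.8] D 50.1 bbox [3
[... 1441 characters left out ...]
[259. 145. 277. 163.]
side dish_l 0.63 xy [512.1 382.2] D 64.1 bbox [190. 122. 215. 138.]
side dish_m 0.79 xy [342.7 285. ] D 77.6 bbox [144. 162. 180. 182.]
side dish_m 0.77 xy [601.3 191.4] D 50.6 bbox [259. 145. 277. 163.]
side dish_m 0.63 xy [512.1 382.2] D 64.1 bbox [190. 122. 215. 138.]
side dish_s 0.79 xy [342.7 285. ] D 77.6 bbox [144. 162. 180. 182.]
side dish_s 0.77 xy [601.3 191.4] D 50.6 bbox [259. 145. 277. 163.]
side dish_s 0.63 xy [512.1 382.2] D 64.1 bbox [190. 122. 215. 138.]
side plug 0.68 xy [431.  147.5] D 43.4 bbox [212. 174. 230. 194.]
side plug 0.68 xy [355.8  67.5] D 40.3 bbox [200. 204. 218. 229.]
side plug 0.64 xy [334.1 170. ] D 43.8 bbox [167. 187. 190. 205.]
1.05
```

View pics/crop.png

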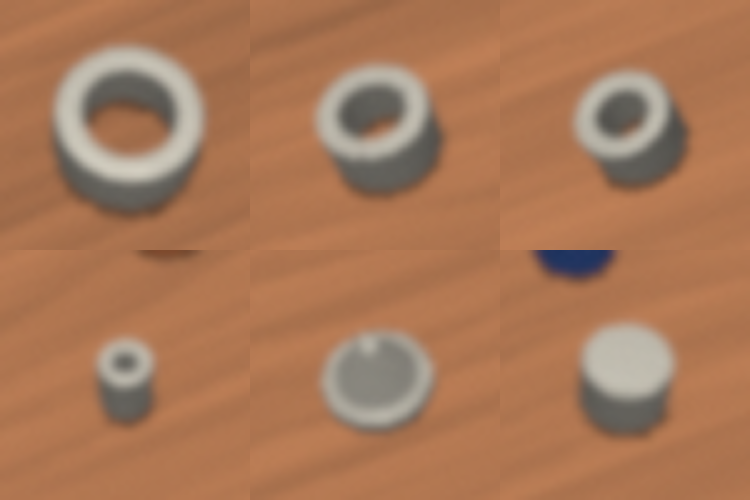

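Run:
```python
from h import *
ci=ctrl.camera_info("scene"); cs=ctrl.camera_info("side")
T=dict(rxl=(635.4,7.9),rl=(358.8,-284.3),rm=(507,-370.2),rs=(443.8,6.7),dxl=(601.8,-206.6),dl=(342.8,283.1),dm=(513.2,382.2),ds=(601,191))
for uv in [(173,299),(266,289),(356,247),(413,198)]:
    p=back(uv,ci,8)
    for n,c in T.items():
        d=p-np.array(c)
        if np.hypot(*d)<130: print(uv,p.round(),n,"dist",np.hypot(*d).round(),"ang",np.degrees(np.arctan2(d[1],d[0])).round())
o=ctrl.get_obs(); M=R.from_rotvec(o["orientation"]).as_matrix(); print(M.round(3),o["ee_pos"], np.degrees(np.arctan2(M[1,1],M[0,1])))
```

```text
(173, 299) [ 576. -287.] rm dist 108.0 ang 50.0
(173, 299) [ 576. -287.] dxl dist 84.0 ang -108.0
(266, 289) [ 636. -107.] rxl dist 115.0 ang -90.0
(266, 289) [ 636. -107.] dxl dist 105.0 ang 71.0
(356, 247) [629. 109.] rxl dist 102.0 ang 93.0
(356, 247) [629. 109.] ds dist 86.0 ang -71.0
(413, 198) [573. 294.] dm dist 107.0 ang -56.0
(413, 198) [573. 294.] ds dist 106.0 ang 105.0
[[-0.901  0.433 -0.   ]
 [ 0.433  0.901 -0.   ]
 [-0.    -0.    -1.   ]] [270.57060122 563.3675453  404.66463644] 64.34296361289177
```

Emit:
jog_arm --steps '[[[0,0,0,0,0,7.149,-1],[0,0,0,0,0,7.149,-1],[0,0,0,0,0,7.149,-1],[0,0,0,0,0,7.149,-1],[0,0,0,0,0,7.149,-1],[0,0,0,0,0,7.149,-1],[0,0,0,0,0,7.149,-1],[0,0,0,0,0,7.149,-1],[0,0,0,0,0,7.149,-1],[0,0,0,0,0,0,-1]]]'

```text
t: 1.88
ee_pos: [270.6, 563.4, 404.7]
orientation: [2.226, 2.216, -0.0]
ft_force: [-0.0, -0.7, -0.5]
width: 87.7
```

Emit:
jog_arm --steps '[[[-0.0278,0.0182,0.007,0,0,0,-1],[-0.0278,0.0182,0.007,0,0,0,-1],[-0.0278,0.0182,0.007,0,0,0,-1],[-0.0278,0.0182,0.007,0,0,0,-1],[-0.0278,0.0182,0.007,0,0,0,-1],[-0.0278,0.0182,0.007,0,0,0,-1],[-0.0278,0.0182,0.007,0,0,0,-1],[-0.0278,0.0182,0.007,0,0,0,-1],[-0.0278,0.0182,0.007,0,0,0,-1],[-0.0278,0.0182,0.007,0,0,0,-1],[-0.0278,0.0182,0.007,0,0,0,-1],[-0.0278,0.0182,0.007,0,0,0,-1],[-0.0278,0.0182,0.007,0,0,0,-1],[-0.0278,0.0182,0.007,0,0,0,-1],[-0.0278,0.0182,0.007,0,0,0,-1],[-0.0278,0.0182,0.007,0,0,0,-1],[-0.0278,0.0182,0.007,0,0,0,-1],[-0.0278,0.0182,0.007,0,0,0,-1],[-0.0278,0.0182,0.007,0,0,0,-1],[0,0,0,0,0,0,-1]]]'

```text
t: 3.55
ee_pos: [618.9, 30.9, 270.8]
orientation: [2.219, 2.221, 0.001]
ft_force: [-1.2, 0.5, 0.1]
width: 87.6
```

Emit:
jog_arm --steps '[[[0,0,0,0,0,0,-1],[0,0,0,0,0,0,-1]]]'

```text
t: 3.72
ee_pos: [616.1, 35.3, 271.5]
orientation: [-2.219, -2.223, 0.001]
ft_force: [-0.3, -0.2, -0.0]
width: 87.8
```

```bash
cat > wl.py <<'E'
import sys
from h import *
# usage: wl.py name h tag
n,h,tag=sys.argv[1],float(sys.argv[2]),sys.argv[3]
ci=wristinfo(); im=ctrl.get_image("wrist"); cv2.imwrite(f"pics/{tag}.png",im[:,:,::-1])
for d in ctrl.trace(n,"wrist"):
    try: q=fit(d["pixels"],ci,h); print(n,round(d["p"],2),"xy",q[:2].round(1),"D",round(2*q[2],1),np.round(d["bbox"]))
    except Exception as e: print(e)
o=ctrl.get_obs(); print(o["t"],o["ee_pos"].round(1),o["orientation"].round(4),o["ft_force"].round(1),round(o["width"],1))
E
python3 wl.py ring_xl 30 w1
```

```text
ring_xl 0.71 xy [634.8   9.1] D 60.7 [260. 210. 348. 299.]
3.8167 [615.9  36.2 271.9] [-2.2185e+00 -2.2240e+00  1.0000e-04] [-0.1 -1.  -0.2] 87.8
```

View pics/w1.png

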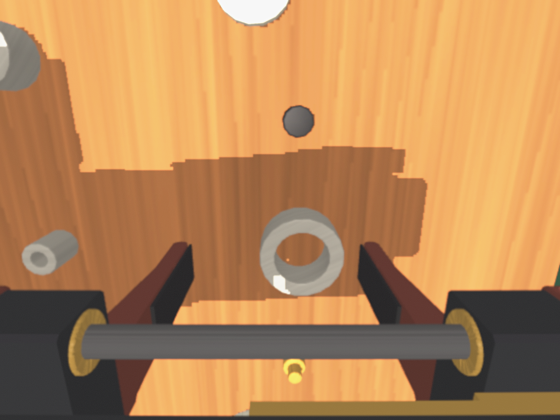

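The wrist picture shows the open XL ring at about (302,252) between the jaws, and its fit of (634.8, 9.1) agrees with the fixed cameras. I'll descend and grip.

Emit:
jog_arm --steps '[[[-0.0134,0.0093,0,0,0,0,-1],[-0.0133,0.0093,0,0,0,0,-1],[0,0,0.016,0,0,0,-1],[0,0,0.016,0,0,0,-1],[0,0,0.016,0,0,0,-1],[0,0,0.015,0,0,0,-1],[0,0,0.0147,0,0,0,-1],[0,0,0,0,0,0,-1],[0,0,0,0,0,0,1],[0,0,0,0,0,0,1],[0,0,0,0,0,0,1],[0,0,0,0,0,0,1],[0,0,0,0,0,0,1],[0,0,0,0,0,0,1],[0,0,0,0,0,0,1],[0,0,0,0,0,0,1]]]'

```text
t: 5.15
ee_pos: [635.3, 8.5, 194.9]
orientation: [2.221, 2.221, 0.001]
ft_force: [-0.6, -0.3, 6.1]
width: 61.6
```

Emit:
jog_arm --steps '[[[0,0,-0.005,0,0,0,1],[0,0,-0.01,0,0,0,1],[0,0,-0.015,0,0,0,1],[0,0,-0.015,0,0,0,1],[0,0,-0.015,0,0,0,1],[0,0,-0.01,0,0,0,1],[0,0,0,0,0,0,1],[0,0,0,0,0,0,1]]]'

```text
t: 5.82
ee_pos: [635.1, 8.5, 264.9]
orientation: [2.221, 2.221, 0.002]
ft_force: [0.3, -0.7, -5.4]
width: 61.4
```

```bash
python3 wl.py ring_xl 30 w2
python3 - <<'E'
from h import *
im=ctrl.get_image("side"); cv2.imwrite("pics/s2.png",cv2.resize(im[100:300,200:440,::-1],(720,600)))
E
```

```text
ring_xl 0.93 xy [635.4 -26. ] D 90.7 [214. 203. 341. 326.]
5.9167 [634.6   8.5 263.4] [-2.2208e+00 -2.2209e+00  1.3000e-03] [-0.3  0.2 -4.2] 61.6
```

View pics/s2.png

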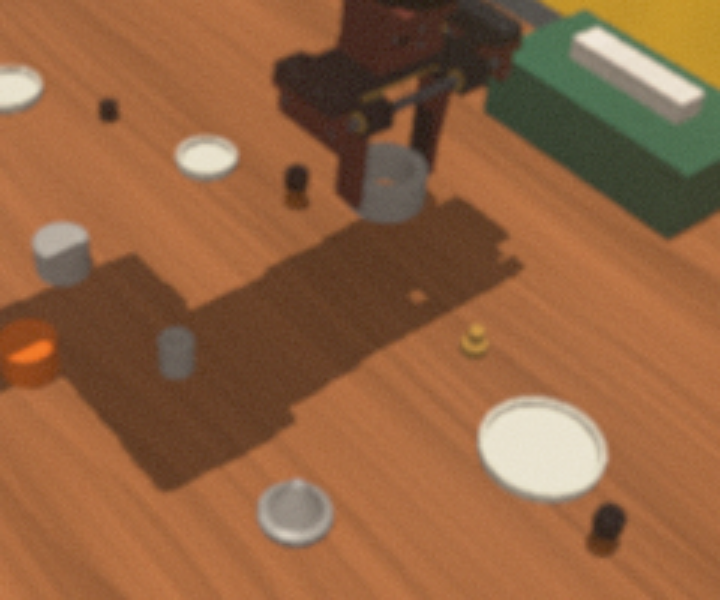

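View pics/w2.png

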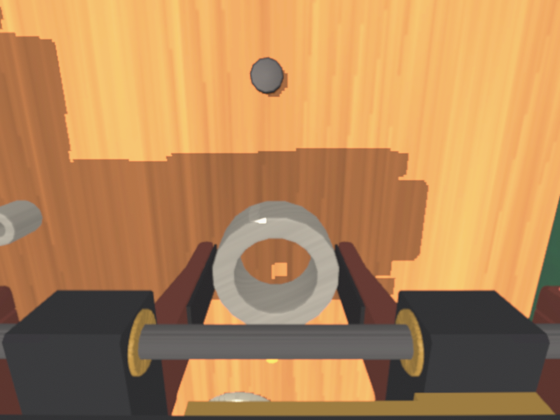

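Emit:
jog_arm --steps '[[[-0.0215,-0.0033,0,0,0,0,1],[-0.0215,-0.0033,0,0,0,0,1],[-0.0215,-0.0033,0,0,0,0,1],[-0.0215,-0.0033,0,0,0,0,1],[-0.0215,-0.0033,0,0,0,0,1],[-0.0215,-0.0033,0,0,0,0,1],[-0.0215,-0.0033,0,0,0,0,1],[-0.0215,-0.0033,0,0,0,0,1],[-0.0215,-0.0033,0,0,0,0,1],[-0.0215,-0.0033,0,0,0,0,1],[0,0,0.015,0,0,0,1],[0,0,0.015,0,0,0,1],[0,0,0.015,0,0,0,1],[0,0,0.012,0,0,0,1],[0,0,0.005,0,0,0,1],[0,0,0.001,0,0,0,1],[0,0,0,0,0,0,1],[0,0,0,0,0,0,1]]]'

```text
t: 7.47
ee_pos: [602.4, -206.4, 201.4]
orientation: [2.22, 2.221, 0.001]
ft_force: [0.5, 0.0, -4.8]
width: 61.6
```

```bash
python3 wl.py ring_xl 30 w3
python3 - <<'E'
from h import *
im=ctrl.get_image("side"); cv2.imwrite("pics/s3.png",cv2.resize(im[180:300,310:454,::-1],(720,600)))
E
```

```text
ring_xl 0.96 xy [ 602.5 -208.5] D 62.7 [215. 202. 341. 328.]
7.5667 [ 602.4 -206.5  201.8] [2.2202e+00 2.2208e+00 9.0000e-04] [-0.3  0.5 -4.9] 61.4
```

View pics/s3.png

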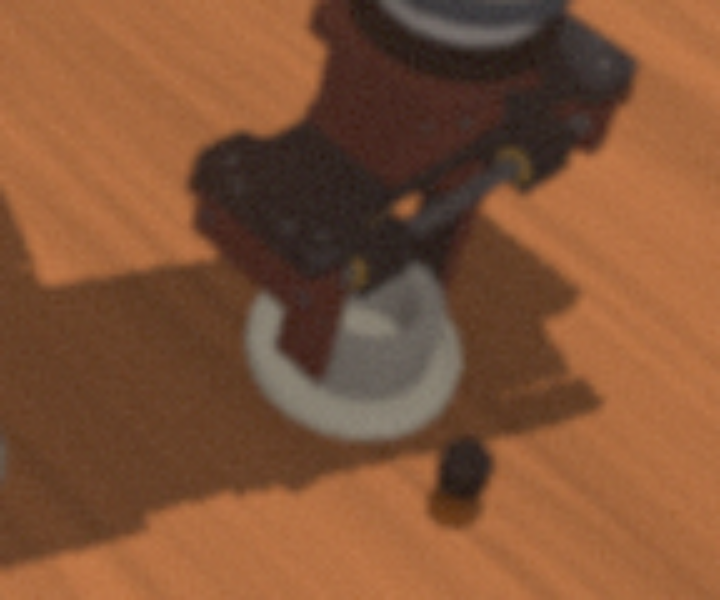

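View pics/w3.png

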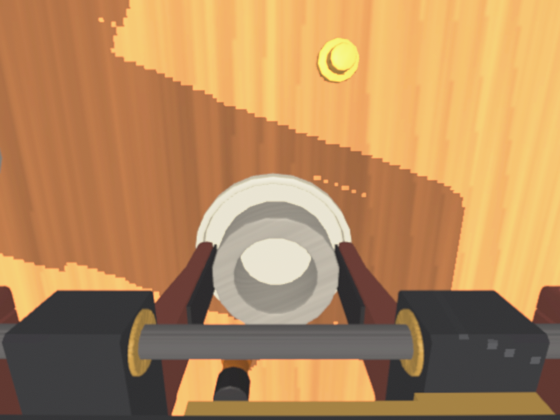

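The ring is in line with the dish and about 3 mm above the floor. I'll bring it down in 1 mm steps.

Emit:
jog_arm --steps '[[[0,0,0.001,0,0,0,1],[0,0,0.001,0,0,0,1],[0,0,0.0005,0,0,0,1],[0,0,0,0,0,0,1],[0,0,0,0,0,0,1]]]'

```text
t: 8.03
ee_pos: [602.1, -206.6, 198.8]
orientation: [2.221, 2.221, 0.0]
ft_force: [-0.2, 0.0, 0.0]
width: 61.7
```

Emit:
jog_arm --steps '[[[0,0,0.0005,0,0,0,1],[0,0,0,0,0,0,1],[0,0,0,0,0,0,1]]]'

```text
t: 8.28
ee_pos: [602.2, -206.6, 198.8]
orientation: [2.221, 2.221, 0.0]
ft_force: [-1.8, 1.0, 5.4]
width: 61.3
```

Emit:
jog_arm --steps '[[[0,0,0,0,0,0,-1],[0,0,0,0,0,0,-1],[0,0,0,0,0,0,-1],[0,0,0,0,0,0,-1],[0,0,0,0,0,0,-1],[0,0,-0.01,0,0,0,-1],[0,0,-0.02,0,0,0,-1],[0,0,-0.02,0,0,0,-1],[0,0,-0.016,0,0,0,-1]]]'

```text
t: 9.03
ee_pos: [602.2, -206.6, 265.8]
orientation: [2.221, 2.221, 0.001]
ft_force: [-0.3, -0.3, 0.2]
width: 88.1
```

Emit:
jog_arm --steps '[[[-0.0078,-0.0243,0,0,0,0,-1],[-0.0078,-0.0243,0,0,0,0,-1],[-0.0078,-0.0243,0,0,0,0,-1],[-0.0078,-0.0243,0,0,0,0,-1],[-0.0078,-0.0243,0,0,0,0,-1],[-0.0078,-0.0243,0,0,0,0,-1],[-0.0078,-0.0243,0,0,0,0,-1],[-0.0078,-0.0243,0,0,0,0,-1],[-0.0078,-0.0243,0,0,0,0,-1],[-0.0078,-0.0243,0,0,0,0,-1],[0,0,0,0,0,0,-1],[0,0,0,0,0,0,-1],[0,0,0,0,0,0,-1]]]'

```text
t: 10.12
ee_pos: [359.7, -284.9, 264.6]
orientation: [2.221, 2.22, 0.0]
ft_force: [0.3, -0.1, 0.3]
width: 87.7
```

```bash
python3 wl.py ring_l 30 w4
python3 - <<'E'
from h import *
im=ctrl.get_image("side"); cv2.imwrite("pics/s4.png",im[:,:,::-1])
im=ctrl.get_image("scene"); cv2.imwrite("pics/c4.png",im[:,:,::-1])
E
```

```text
ring_l 0.65 xy [ 488.7 -351.5] D 4.9 [433. 293. 446. 312.]
ring_l 0.57 xy [ 357.9 -283.5] D 49.3 [239. 183. 311. 258.]
10.2167 [ 360.1 -284.6  264.3] [2.2196e+00 2.2214e+00 3.0000e-04] [-0.3  0.8 -0.6] 87.9
```

View pics/s4.png

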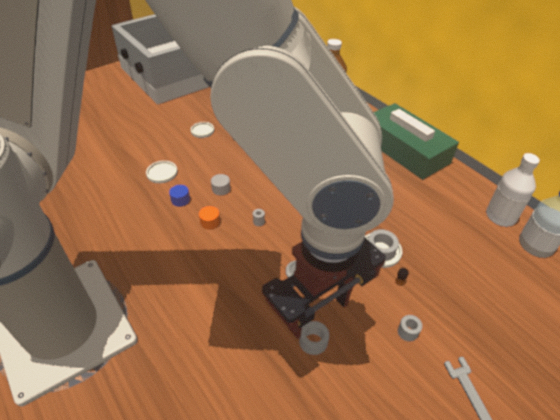

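View pics/w4.png

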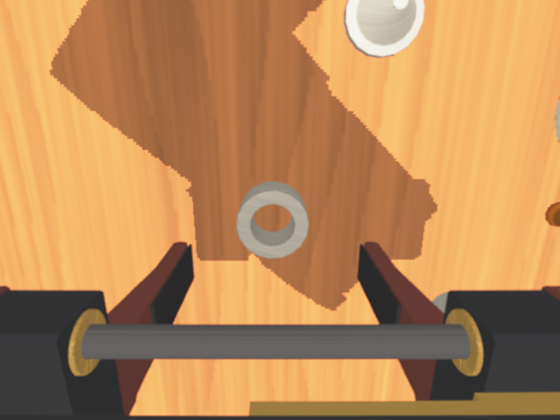

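The XL ring now sits in its dish (side view, 382,245). The L ring is centred between the jaws, so I'll grip it and lift.

Emit:
jog_arm --steps '[[[0.0005,-0.0005,0.015,0,0,0,-1],[0,0,0.016,0,0,0,-1],[0,0,0.016,0,0,0,-1],[0,0,0.015,0,0,0,-1],[0,0,0.008,0,0,0,-1],[0,0,0,0,0,0,-1],[0,0,0,0,0,0,1],[0,0,0,0,0,0,1],[0,0,0,0,0,0,1],[0,0,0,0,0,0,1],[0,0,0,0,0,0,1],[0,0,0,0,0,0,1],[0,0,0,0,0,0,1],[0,0,0,0,0,0,1]]]'

```text
t: 11.48
ee_pos: [358.5, -284.1, 194.4]
orientation: [2.221, 2.221, 0.0]
ft_force: [-0.6, 0.1, 6.7]
width: 49.8
```

Emit:
jog_arm --steps '[[[0,0,-0.005,0,0,0,1],[0,0,-0.01,0,0,0,1],[0,0,-0.015,0,0,0,1],[0,0,-0.015,0,0,0,1],[0,0,-0.015,0,0,0,1],[0,0,-0.01,0,0,0,1],[0,0,0,0,0,0,1],[0,0,0,0,0,0,1]]]'

```text
t: 12.15
ee_pos: [358.5, -284.0, 264.5]
orientation: [2.22, 2.22, 0.0]
ft_force: [0.0, 0.5, -3.2]
width: 50.0
```

Emit:
jog_arm --steps '[[[0.0225,0.015,0,0,0,0,1],[0.0225,0.015,0,0,0,0,1],[0.0225,0.015,0,0,0,0,1],[0.0225,0.015,0,0,0,0,1],[0.0225,0.015,0,0,0,0,1],[0.0225,0.015,0,0,0,0,1],[0.0225,0.015,0,0,0,0,1],[0.0225,0.015,0,0,0,0,1],[0.025,0,0,0,0,0,1],[0.025,0,0,0,0,0,1],[0.025,0,0,0,0,0,1],[0.025,0,0,0,0,0,1],[0.025,0,0,0,0,0,1],[0.025,0,0,0,0,0,1],[0.025,0,0,0,0,0,1],[0.025,0,0,0,0,0,1]]]'

```text
t: 13.48
ee_pos: [477.9, 97.1, 262.9]
orientation: [-2.221, -2.221, 0.003]
ft_force: [0.5, -0.9, -1.9]
width: 49.9
```

Emit:
jog_arm --steps '[[[0.0234,-0.017,0,0,0,0,1],[0.0234,-0.017,0,0,0,0,1],[0.0234,-0.017,0,0,0,0,1],[0.0234,-0.017,0,0,0,0,1],[0.0234,-0.017,0,0,0,0,1],[0.0234,-0.017,0,0,0,0,1],[0.0234,-0.017,0,0,0,0,1],[0.0234,-0.017,0,0,0,0,1],[0,0,0,0,0,0,1],[0,0,0,0,0,0,1]]]'

```text
t: 14.32
ee_pos: [341.5, 283.9, 263.2]
orientation: [-2.218, -2.225, 0.003]
ft_force: [0.5, -0.1, -3.1]
width: 50.1
```

```bash
python3 wl.py dish_l 10 w5
```

```text
dish_l 0.83 xy [505.7 382.3] D 56.4 [480.  19. 559. 124.]
dish_l 0.72 xy [341.8 284.3] D 74.9 [228. 164. 330. 263.]
14.4167 [342.5 282.8 263.4] [-2.2210e+00 -2.2219e+00  2.1000e-03] [ 0.8  0.1 -3.3] 49.7
```

View pics/w5.png

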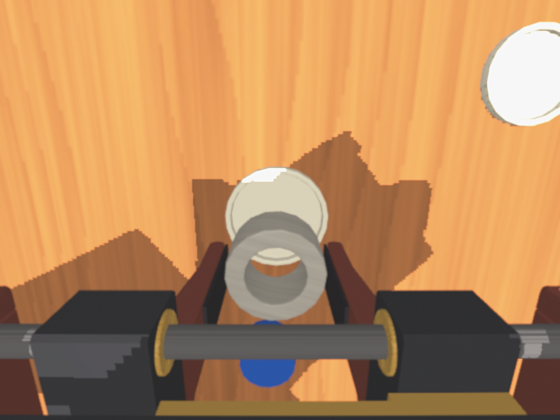

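The ring is above dish_l, with the dish measured at (342,284). I'll lower it.

Emit:
jog_arm --steps '[[[0.0005,0,0.015,0,0,0,1],[0,0,0.015,0,0,0,1],[0,0,0.015,0,0,0,1],[0,0,0.012,0,0,0,1],[0,0,0.005,0,0,0,1],[0,0,0.001,0,0,0,1],[0,0,0.001,0,0,0,1],[0,0,0.001,0,0,0,1],[0,0,0.0005,0,0,0,1],[0,0,0,0,0,0,1],[0,0,0,0,0,0,1]]]'

```text
t: 15.33
ee_pos: [342.6, 283.8, 198.9]
orientation: [2.221, 2.222, 0.001]
ft_force: [0.0, -0.3, -3.7]
width: 50.0
```

Emit:
jog_arm --steps '[[[0,0,0.0005,0,0,0,1],[0,0,0,0,0,0,1],[0,0,0,0,0,0,1]]]'

```text
t: 15.58
ee_pos: [342.6, 283.8, 198.4]
orientation: [2.221, 2.222, 0.001]
ft_force: [-0.3, -1.4, 5.2]
width: 50.2
```

Emit:
jog_arm --steps '[[[0,0,0,0,0,0,-1],[0,0,0,0,0,0,-1],[0,0,0,0,0,0,-1],[0,0,0,0,0,0,-1],[0,0,0,0,0,0,-1],[0,0,-0.01,0,0,0,-1],[0,0,-0.02,0,0,0,-1],[0,0,-0.02,0,0,0,-1],[0,0,-0.016,0,0,0,-1],[-0.023,0.0197,0,0,0,0,-1],[-0.023,0.0197,0,0,0,0,-1],[-0.023,0.0197,0,0,0,0,-1],[-0.023,0.0197,0,0,0,0,-1],[-0.023,0.0197,0,0,0,0,-1],[-0.023,0.0197,0,0,0,0,-1],[-0.023,0.0197,0,0,0,0,-1],[-0.023,0.0197,0,0,0,0,-1]]]'

```text
t: 17.0
ee_pos: [500.9, 98.3, 264.8]
orientation: [2.222, 2.221, 0.0]
ft_force: [-0.2, -0.4, 0.3]
width: 87.6
```

Emit:
jog_arm --steps '[[[-0.0336,0.0005,0,0,0,0,-1],[-0.0336,0.0005,0,0,0,0,-1],[-0.0336,0.0005,0,0,0,0,-1],[-0.0336,0.0005,0,0,0,0,-1],[-0.0336,0.0005,0,0,0,0,-1],[-0.0336,0.0005,0,0,0,0,-1],[-0.0336,0.0005,0,0,0,0,-1],[-0.0336,0.0005,0,0,0,0,-1],[-0.0336,0.0005,0,0,0,0,-1],[-0.0336,0.0005,0,0,0,0,-1],[-0.0336,0.0005,0,0,0,0,-1],[-0.0336,0.0005,0,0,0,0,-1],[-0.0336,0.0005,0,0,0,0,-1],[-0.0336,0.0005,0,0,0,0,-1],[0,0,0,0,0,0,-1],[0,0,0,0,0,0,-1],[0,0,0,0,0,0,-1]]]'

```text
t: 18.42
ee_pos: [506.7, -370.2, 264.1]
orientation: [-2.221, -2.22, -0.0]
ft_force: [-0.6, 0.4, -0.4]
width: 87.6
```

```bash
python3 wl.py ring_m 30 w6
python3 - <<'E'
from h import *
im=ctrl.get_image("side"); cv2.imwrite("pics/s6.png",im[:,:,::-1])
im=ctrl.get_image("scene"); cv2.imwrite("pics/c6.png",im[:,:,::-1])
E
```

```text
ring_m 0.94 xy [ 506.1 -369.2] D 36.7 [248. 193. 301. 254.]
18.5167 [ 507.  -369.4  264.1] [-2.2195 -2.2218 -0.    ] [-0.3 -0.7 -0.5] 87.5
```

View pics/s6.png

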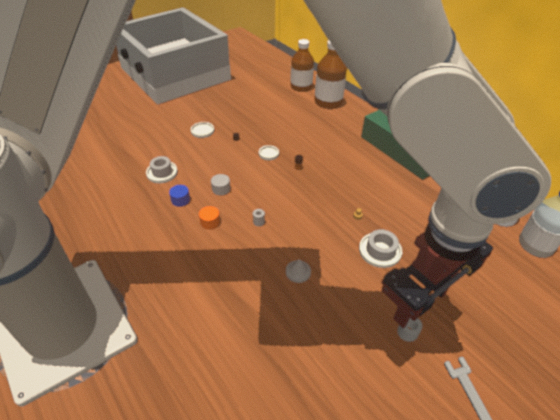

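View pics/w6.png

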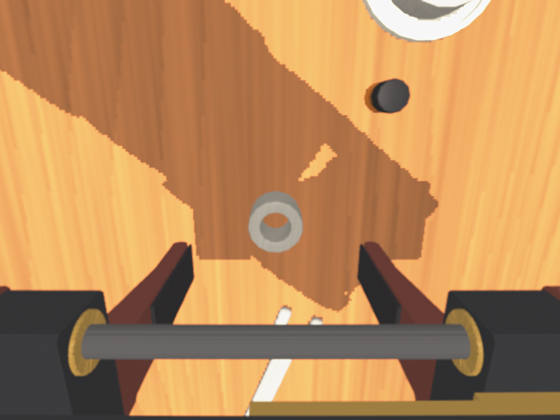

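The XL and L rings are in their dishes (side view, 382,245 and 161,170). The M ring is centred between the jaws (wrist view, 275,222).

Emit:
jog_arm --steps '[[[0.0005,0,0.015,0,0,0,-1],[0,0,0.016,0,0,0,-1],[0,0,0.016,0,0,0,-1],[0,0,0.015,0,0,0,-1],[0,0,0.008,0,0,0,-1],[0,0,0,0,0,0,-1],[0,0,0,0,0,0,1],[0,0,0,0,0,0,1],[0,0,0,0,0,0,1],[0,0,0,0,0,0,1],[0,0,0,0,0,0,1],[0,0,0,0,0,0,1],[0,0,0,0,0,0,1],[0,0,0,0,0,0,1],[0,0,0,0,0,0,1]]]'

```text
t: 19.87
ee_pos: [507.1, -370.3, 194.1]
orientation: [2.221, 2.221, -0.0]
ft_force: [0.1, 0.1, 2.1]
width: 37.1
```

Emit:
jog_arm --steps '[[[0,0,-0.005,0,0,0,1],[0,0,-0.01,0,0,0,1],[0,0,-0.015,0,0,0,1],[0,0,-0.015,0,0,0,1],[0,0,-0.015,0,0,0,1],[0,0,-0.01,0,0,0,1],[0,0,0,0,0,0,1],[0,0,0,0,0,0,1]]]'

```text
t: 20.53
ee_pos: [507.3, -370.3, 265.1]
orientation: [2.22, 2.22, 0.0]
ft_force: [0.0, 0.2, -3.2]
width: 37.2
```

Emit:
jog_arm --steps '[[[0.03135,0.00025,0,0,0,0,1],[0.03135,0.00025,0,0,0,0,1],[0.03135,0.00025,0,0,0,0,1],[0.03135,0.00025,0,0,0,0,1],[0.03135,0.00025,0,0,0,0,1],[0.03135,0.00025,0,0,0,0,1],[0.03135,0.00025,0,0,0,0,1],[0.03135,0.00025,0,0,0,0,1],[0.03135,0.00025,0,0,0,0,1],[0.03135,0.00025,0,0,0,0,1],[0.03135,0.00025,0,0,0,0,1],[0.03135,0.00025,0,0,0,0,1]]]'

```text
t: 21.53
ee_pos: [509.5, 7.5, 263.3]
orientation: [-2.221, -2.221, 0.002]
ft_force: [1.1, 0.1, -2.9]
width: 37.3
```

Emit:
jog_arm --steps '[[[0.03135,0.00025,0,0,0,0,1],[0.03135,0.00025,0,0,0,0,1],[0.03135,0.00025,0,0,0,0,1],[0.03135,0.00025,0,0,0,0,1],[0.03135,0.00025,0,0,0,0,1],[0.03135,0.00025,0,0,0,0,1],[0.03135,0.00025,0,0,0,0,1],[0.03135,0.00025,0,0,0,0,1],[0.03135,0.00025,0,0,0,0,1],[0.03135,0.00025,0,0,0,0,1],[0.03135,0.00025,0,0,0,0,1],[0.03135,0.00025,0,0,0,0,1],[0,0,0,0,0,0,1],[0,0,0,0,0,0,1],[0,0,0,0,0,0,1]]]'

```text
t: 22.78
ee_pos: [512.5, 381.5, 262.9]
orientation: [-2.221, -2.222, 0.004]
ft_force: [-0.1, 0.2, -1.0]
width: 37.3
```

```bash
python3 wl.py dish_m 10 w7
```

```text
dish_m 0.92 xy [335.2 308.2] D 35.1 [ 26. 283. 100. 321.]
dish_m 0.61 xy [511.9 387.5] D 58.8 [234. 170. 320. 241.]
22.8833 [512.9 380.9 263.3] [-2.2223 -2.2203  0.003 ] [ 0.4 -0.5 -0.9] 37.5
```

View pics/w7.png

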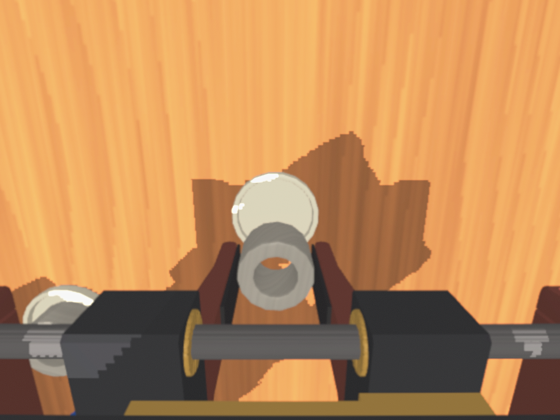

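Emit:
jog_arm --steps '[[[0.0008,0,0.015,0,0,0,1],[0,0,0.015,0,0,0,1],[0,0,0.015,0,0,0,1],[0,0,0.012,0,0,0,1],[0,0,0.005,0,0,0,1],[0,0,0.001,0,0,0,1],[0,0,0.001,0,0,0,1],[0,0,0,0,0,0,1],[0,0,0,0,0,0,1]]]'

```text
t: 23.63
ee_pos: [513.4, 383.2, 200.6]
orientation: [2.221, 2.221, 0.002]
ft_force: [-0.4, -0.1, -1.6]
width: 37.1
```

Emit:
jog_arm --steps '[[[0,0,0.0005,0,0,0,1],[0,0,0.0005,0,0,0,1],[0,0,0.0005,0,0,0,1],[0,0,0,0,0,0,1],[0,0,0,0,0,0,1]]]'

```text
t: 24.05
ee_pos: [513.1, 383.0, 198.6]
orientation: [2.221, 2.222, 0.0]
ft_force: [-0.1, 0.2, -1.7]
width: 37.2
```

Emit:
jog_arm --steps '[[[0,0,0.0005,0,0,0,1],[0,0,0,0,0,0,1],[0,0,0,0,0,0,1]]]'

```text
t: 24.3
ee_pos: [513.2, 383.0, 198.1]
orientation: [2.221, 2.221, 0.0]
ft_force: [-1.2, 0.2, 0.4]
width: 37.2
```

```bash
python3 wl.py dish_m 10 w8
```

```text
dish_m 0.9 xy [369.7 290.2] D 26.9 [ 30. 361.  71. 414.]
dish_m 0.55 xy [511.1 385.3] D 59.6 [219. 196. 328. 301.]
24.4 [513.1 383.  198.1] [2.2214e+00 2.2215e+00 3.0000e-04] [-0.9 -0.8  1.1] 37.1
```

View pics/w8.png

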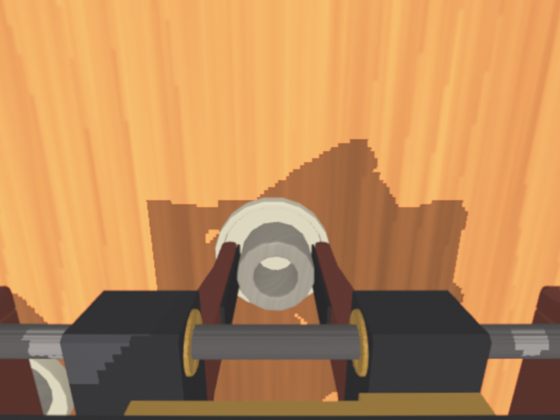

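The ring is just touching the floor and is inside the dish. I'll release it and go to the S ring.

Emit:
jog_arm --steps '[[[0,0,0,0,0,0,-1],[0,0,0,0,0,0,-1],[0,0,0,0,0,0,-1],[0,0,0,0,0,0,-1],[0,0,0,0,0,0,-1],[0,0,0,0,0,0,-1],[0,0,-0.01,0,0,0,-1],[0,0,-0.02,0,0,0,-1],[0,0,-0.02,0,0,0,-1],[0,0,-0.016,0,0,0,-1]]]'

```text
t: 25.23
ee_pos: [513.3, 383.1, 265.9]
orientation: [2.221, 2.221, 0.001]
ft_force: [-0.5, 0.2, 0.0]
width: 87.8
```

Emit:
jog_arm --steps '[[[-0.03135,-0.0058,0,0,0,0,-1],[-0.03135,-0.0058,0,0,0,0,-1],[-0.03135,-0.0058,0,0,0,0,-1],[-0.03135,-0.0058,0,0,0,0,-1],[-0.03135,-0.0058,0,0,0,0,-1],[-0.03135,-0.0058,0,0,0,0,-1],[-0.03135,-0.0058,0,0,0,0,-1],[-0.03135,-0.0058,0,0,0,0,-1],[-0.03135,-0.0058,0,0,0,0,-1],[-0.03135,-0.0058,0,0,0,0,-1],[-0.03135,-0.0058,0,0,0,0,-1],[-0.03135,-0.0058,0,0,0,0,-1],[0,0,0,0,0,0,-1],[0,0,0,0,0,0,-1],[0,0,0,0,0,0,-1]]]'

```text
t: 26.48
ee_pos: [443.9, 6.9, 264.5]
orientation: [2.222, 2.22, 0.001]
ft_force: [-0.5, 0.3, 0.1]
width: 88.3
```

```bash
python3 wl.py ring_s 30 w9
python3 - <<'E'
from h import *
im=ctrl.get_image("side"); cv2.imwrite("pics/s9.png",im[:,:,::-1])
E
```

```text
ring_s 0.89 xy [443.    8.1] D 24.4 [257. 200. 292. 246.]
26.5833 [443.9   7.6 264.3] [2.2198e+00 2.2223e+00 1.0000e-03] [-0.7 -0.1  0.3] 87.8
```

View pics/s9.png

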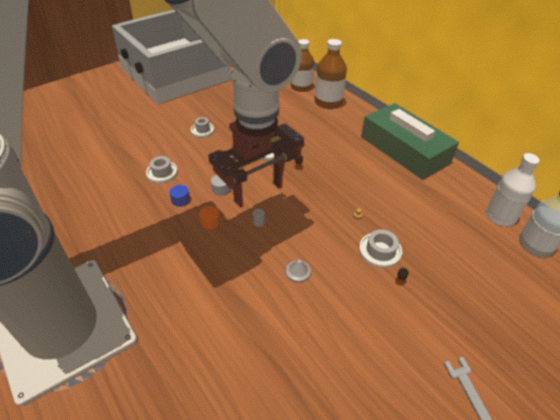

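View pics/w9.png

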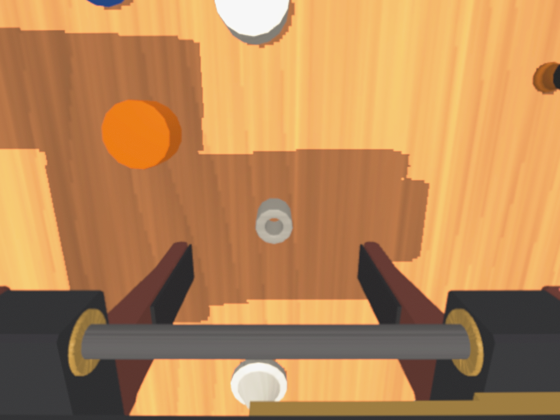

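Three rings are now in their dishes (side view: 382,245; 161,170; 202,127). The S ring is centred between the jaws (wrist view, 274,222) and the orange block is clear of the fingers.

Emit:
jog_arm --steps '[[[0.0005,0,0.015,0,0,0,-1],[0,0,0.016,0,0,0,-1],[0,0,0.016,0,0,0,-1],[0,0,0.015,0,0,0,-1],[0,0,0.008,0,0,0,-1],[0,0,0,0,0,0,-1],[0,0,0,0,0,0,1],[0,0,0,0,0,0,1],[0,0,0,0,0,0,1],[0,0,0,0,0,0,1],[0,0,0,0,0,0,1],[0,0,0,0,0,0,1],[0,0,0,0,0,0,1],[0,0,0,0,0,0,1],[0,0,0,0,0,0,1],[0,0,0,0,0,0,1],[0,0,0,0,0,0,1]]]'

```text
t: 28.05
ee_pos: [443.5, 7.3, 194.0]
orientation: [-2.221, -2.221, 0.0]
ft_force: [0.0, 0.2, 1.2]
width: 24.9
```

Emit:
jog_arm --steps '[[[0,0,-0.005,0,0,0,1],[0,0,-0.01,0,0,0,1],[0,0,-0.015,0,0,0,1],[0,0,-0.015,0,0,0,1],[0,0,-0.015,0,0,0,1],[0,0,-0.01,0,0,0,1],[0,0,0,0,0,0,1],[0,0,0,0,0,0,1]]]'

```text
t: 28.72
ee_pos: [443.6, 7.3, 264.6]
orientation: [2.22, 2.221, 0.002]
ft_force: [0.1, 0.2, -0.6]
width: 25.1
```

Emit:
jog_arm --steps '[[[0.0184,0.0157,0,0,0,0,1],[0.0184,0.0157,0,0,0,0,1],[0.0184,0.0157,0,0,0,0,1],[0.0184,0.0157,0,0,0,0,1],[0.0184,0.0157,0,0,0,0,1],[0.0184,0.0157,0,0,0,0,1],[0.0184,0.0157,0,0,0,0,1],[0.0184,0.0157,0,0,0,0,1],[0.0184,0.0157,0,0,0,0,1],[0.0184,0.0157,0,0,0,0,1],[0,0,0,0,0,0,1],[0,0,0,0,0,0,1],[0,0,0,0,0,0,1]]]'

```text
t: 29.8
ee_pos: [599.6, 190.9, 262.6]
orientation: [-2.22, -2.221, 0.004]
ft_force: [-0.6, 0.3, -0.6]
width: 25.0
```

```bash
python3 wl.py dish_s 10 w10
```

```text
dish_s 0.69 xy [601.2 193.7] D 49.5 [244. 178. 312. 246.]
29.9 [599.6 190.4 263.2] [-2.2214 -2.2201  0.0031] [ 0.3  0.4 -1. ] 25.1
```

View pics/w10.png

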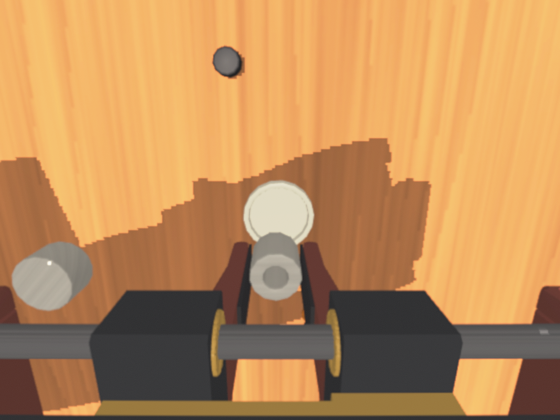

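Emit:
jog_arm --steps '[[[0.001,0.0005,0.015,0,0,0,1],[0,0,0.015,0,0,0,1],[0,0,0.015,0,0,0,1],[0,0,0.012,0,0,0,1],[0,0,0.005,0,0,0,1],[0,0,0.001,0,0,0,1],[0,0,0.001,0,0,0,1],[0,0,0.0005,0,0,0,1],[0,0,0.0005,0,0,0,1],[0,0,0,0,0,0,1],[0,0,0,0,0,0,1]]]'

```text
t: 30.82
ee_pos: [601.2, 192.4, 199.5]
orientation: [2.221, 2.221, 0.001]
ft_force: [-1.0, -0.5, -1.0]
width: 24.9
```

Emit:
jog_arm --steps '[[[0,0,0.0005,0,0,0,1],[0,0,0.0005,0,0,0,1],[0,0,0,0,0,0,1],[0,0,0,0,0,0,1]]]'

```text
t: 31.15
ee_pos: [601.0, 192.3, 198.0]
orientation: [2.221, 2.222, 0.0]
ft_force: [0.4, 0.1, 0.2]
width: 24.9
```

```bash
python3 wl.py dish_s 10 w11
```

```text
dish_s 0.8 xy [600.8 193.6] D 49.4 [231. 207. 318. 297.]
31.25 [601.  192.3 198. ] [2.2214e+00 2.2215e+00 1.0000e-04] [ 0.5 -0.  -0.2] 25.0
```

View pics/w11.png

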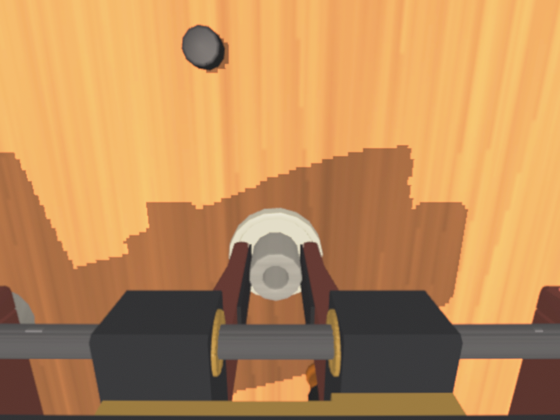

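Emit:
jog_arm --steps '[[[0,0,0.0004,0,0,0,1],[0,0,0,0,0,0,1],[0,0,0,0,0,0,1]]]'

```text
t: 31.5
ee_pos: [601.0, 192.3, 198.0]
orientation: [2.221, 2.221, 0.0]
ft_force: [-1.7, -1.0, 5.2]
width: 25.6
```

Emit:
jog_arm --steps '[[[0,0,0,0,0,0,-1],[0,0,0,0,0,0,-1],[0,0,0,0,0,0,-1],[0,0,0,0,0,0,-1],[0,0,0,0,0,0,-1],[0,0,0,0,0,0,-1],[0,0,0,0,0,0,-1],[0,0,-0.01,0,0,0,-1],[0,0,-0.02,0,0,0,-1],[0,0,-0.03,0,0,0,-1],[0,0,-0.03,0,0,0,-1],[0,0,-0.03,0,0,0,-1],[-0.03,0,-0.02,0,0,0,-1],[-0.03,0,0,0,0,0,-1],[-0.03,0,0,0,0,0,-1],[0,0,0,0,0,0,-1],[0,0,0,0,0,0,-1],[0,0,0,0,0,0,-1]]]'

```text
t: 33.0
ee_pos: [601.0, 102.5, 338.0]
orientation: [2.222, 2.221, 0.001]
ft_force: [0.3, -0.8, 0.0]
width: 88.1
```

```bash
python3 wl.py ring_s 30 w12
python3 - <<'E'
from h import *
H=dict(ring_xl=30,ring_l=30,dish_xl=10,dish_l=10,plug=30)
for cam in ["side","scene"]:
    ci=ctrl.camera_info(cam)
    im=ctrl.get_image(cam); cv2.imwrite(f"pics/{cam}12.png",im[:,:,::-1])
    for n in ["ring_xl","ring_l","plug"]:
        for d in ctrl.trace(n,cam):
            if d["p"]<.3: continue
            try: q=fit(d["pixels"],ci,30); print(cam,n,round(d["p"],2),q[:2].round(1),"D",round(2*q[2],1))
            except Exception as e: print(e)
E
```

```text
ring_s 0.75 xy [601.1 193. ] D 25.8 [261.  75. 290. 112.]
33.1 [601.  103.2 337.6] [-2.2204e+00 -2.2223e+00 -3.0000e-04] [ 0.5  1.1 -0.1] 87.8
side ring_xl 0.51 [515.3 390.1] D 34.3
side ring_l 0.86 [343.4 289.6] D 45.8
side ring_l 0.62 [604.2 196.5] D 24.3
side ring_l 0.5 [514.6 388.4] D 39.0
side plug 0.75 [334. 170.] D 44.9
side plug 0.63 [431.2 147.8] D 42.3
side plug 0.6 [355.3  67.5] D 44.2
scene ring_xl 0.9 [ 601.7 -207.7] D 61.7
scene ring_l 0.54 [601.5 191.7] D 25.1
scene ring_l 0.52 [513.3 386.2] D 37.0
scene plug 0.7 [359.   67.1] D 45.7
scene plug 0.6 [334.7 167. ] D 40.0
scene plug 0.55 [432.5 145.6] D 43.2
```

View pics/side12.png

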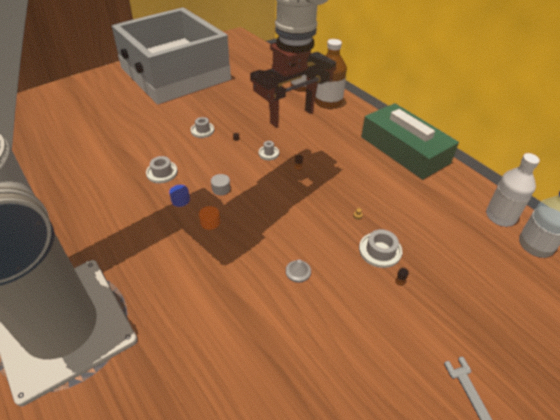

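View pics/scene12.png

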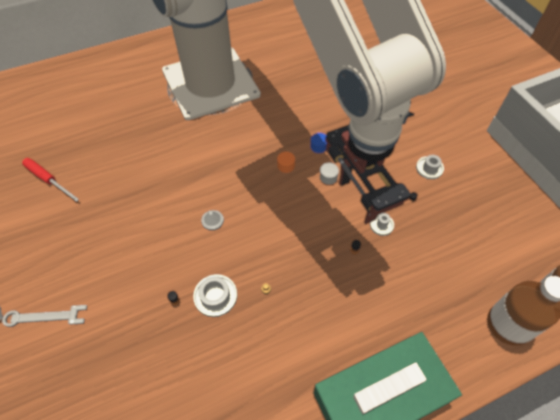

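View pics/w12.png

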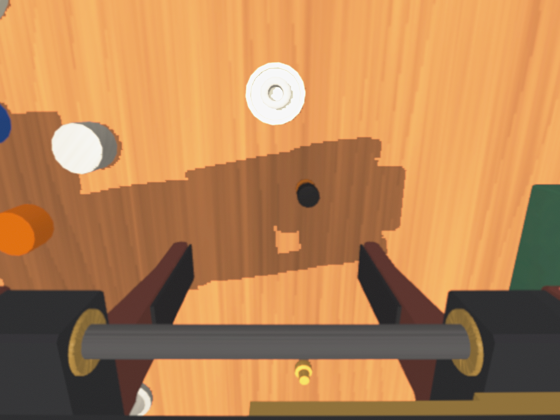

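All four rings show in their dishes, and the plug and cone have not moved. Before handing in, I'll take a close crop to check that each ring lies flat.

Run:
```python
import cv2,numpy as np
im=cv2.imread("pics/side12.png"); 
t=[cv2.resize(im[v-25:v+25,u-30:u+30],(360,300),interpolation=cv2.INTER_CUBIC) for u,v in [(382,246),(161,170),(202,128),(269,150)]]
cv2.imwrite("pics/fin.png",np.vstack([np.hstack(t[:2]),np.hstack(t[2:])]))
```

```text
(no output)
```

View pics/fin.png

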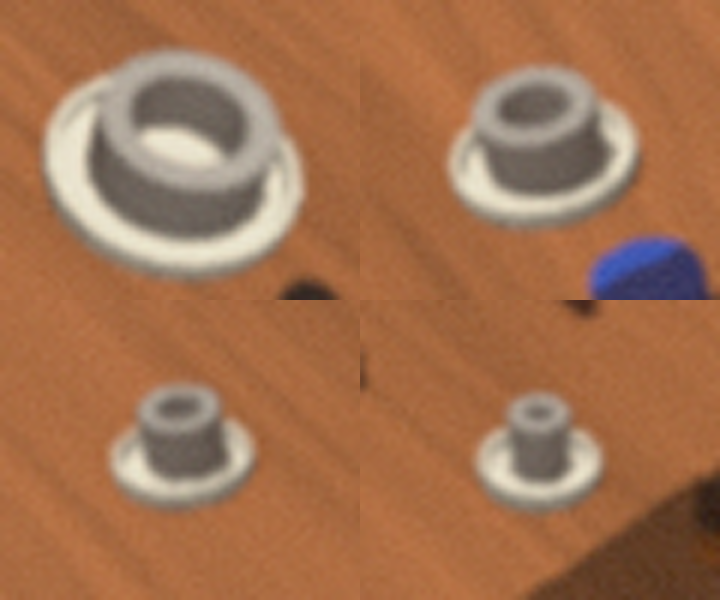

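The crops show all four rings flat and near the centre of the right dishes.

```bash
python3 -c "
from workcell import ctrl
print(ctrl.close_job())"
```

```text
the job is handed in; nothing more can be done
None
```

All four lens rings are in their own dishes, placed from largest to smallest, and the job was handed in at about 33.5 s of the 106 s allowed. I lowered each ring in steps of 1 mm or less until the wrist force showed contact with the dish floor, then opened the gripper.

**Last checks:** Close crops from the side camera show every ring flat and near the centre of the dish of its size. The plug measures within 1 mm of where it started. The cone looks unmoved in the pictures, though I did not re-measure it. The gripper is empty and well clear of everything.

**Disagreements:**
- **Side camera, seated rings:** it put the L, M and S rings about 4–6 mm farther out in y than intended. I put this down to my fit assuming the rings stood on the table rather than on the 4 mm dish floor, and to the dishes affecting the traced outlines.
- **Other cameras:** the scene camera put XL and S within about 1 mm of target and M about 3 mm off. It had no view of L, because the arm hid it. The wrist camera confirmed S.

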